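Set the handpiece coolant valve two turns open and hold it

TASK

Set the coolant valve of the handpiece supply block: turn the big handwheel by its upright handle clockwise (seen from above) until it is fully shut against its stop, then back it off exactly two full turns counter-clockwise. Finish with the handle still held in the closed gripper, keeping the wheel still at that setting; do not let go. Leave the small air knob and the things lying around where they are.

Things in the scene. Friction and masses are not known exactly. Their poses are not given: they have to be found in the camera images.
- valve_block: Aluminium supply block screwed to the table, about 130 x 210 mm. Origin on the table right under the handwheel's axis, its z axis is the wheel's axis (vertical). The main block is 60 mm high with a round gauge on its -x face; a low shoulder 36 mm high on its +y side carries the air knob; hose stubs point to its +x. It cannot move.
- wheel_hub (a point): Centre of the top of the big handwheel's hub, on the wheel's axis, 114 mm above the table. The wheel is dark steel, 120 mm over the rim, rim 12 mm thick with its top 112 mm above the table, three spokes. It turns about the vertical and does not rise or sink.
- crank_handle: Black upright round handle on the wheel's rim, 16 mm diameter, 52 mm tall (114 to 166 mm above the table). Its origin is at its centre, half-way up (140 mm above the table), 50 mm off the wheel's axis. It revolves freely about its own upright axis, so a gripper can carry it round the wheel without turning itself. It cannot come off. Nothing within 250 mm of the axis stands higher than the wheel except this handle.
- wheel (a joint): Turn of the handwheel in rad: 0 is fully shut against a hard stop, it grows as the wheel is turned counter-clockwise seen from above (opening), 6.283 a full turn; it can open to about four turns. When shut, the handle lies from the axis towards the block's own -x (the gauge side). Starts between about 0.5 and 1.4 turns open. It has light even drag (about 0.06 N m, 1 to 2 N at the handle) and stays where it is left; no spring, no play.
- air_knob_mark (a point): White mark near the rim of the small black air knob (36 mm diameter, top 60 mm above the table) on the block's low shoulder, 108 mm from the wheel's axis towards the block's +y. It turns easily; leave it as it is.
- bur_kit: Bystander: red and black bur kit, 110 x 150 x 30 mm, with a clear lid standing open at its +x edge to 82 mm high. Origin at the centre of its underside.
- jaw_model: Bystander: white plaster jaw model, 50 x 60 x 30 mm. Origin at the centre of its underside.
- implant_packs: Bystander: yellow upright pack of implants, 18 x 60 x 50 mm. Origin at the centre of its underside.
- handpiece: Bystander: steel dental handpiece lying on the table along its own x axis, 165 mm long, 18 mm thick. Origin on the table below its middle.

How it is judged:
On the way, in this order (a step that is already met when the one before it is completed fails the run):
1. the wheel is fully shut against its stop (value of joint wheel below 0.06 rad), for 0.2 s.
2. the wheel is two turns back from the stop, the handle in the gripper (value of joint wheel between 12.406 and 12.726 rad and contact force between the fingers and crank_handle above 3 N), for 0.2 s.
At the end, for the whole second after the job is handed in: The wheel stands two turns (12.57 rad) from its stop within 0.16 rad (9 degrees), still, with the handle between the fingers (grasp point within 35 mm of the handle's centre, fingers pressing on it with over 3 N); the air knob's mark has moved less than 8 mm and every bystander less than 20 mm (all of step 2 and velocity of joint wheel between -0.05 and 0.05 rad/s and distance between the grasp point and crank_handle below 0.035 m and distance of air_knob_mark from where it was at the start of the episode below 0.008 m and distance of each of bur_kit, jaw_model, implant_packs, handpiece from where it was at the start of the episode below 0.02 m); the arm keeps its last pose, push and grip.
It fails at once if the air knob was turned (distance of air_knob_mark from where it was at the start of the episode above 0.008 m).
It fails at once if a bystander was shifted (distance of any of bur_kit, jaw_model, implant_packs, handpiece from where it was at the start of the episode above 0.02 m).
It also fails if it takes over 72 s, if anything falls off the work surface, if the arm or the gripper's body presses on something with over 40 N, if the wrist force passes 120 N, or if a joint passes its speed limit or range.

ROBOT

A 6-joint arm with a two-finger parallel gripper is mounted at the origin on the work surface. World frame = base frame: x ahead of the robot, y to its left, z up, the work surface at z = 0. Lengths are in m, angles in rad, forces in N, time in s.
With the tool pointing down it reaches from about 0.35 to 0.975 m from the base axis. Payload 17.4 kg.
Tool frame: the origin (TCP) lies at the very end of the fingers, on their centre line; the grasp point (between the pads) lies 19 mm behind it; z points along the fingers, y is the line along which they close (so a half turn about z gives the same grasp; the last joint's range is limited). The gripper opens to 85 mm and grips with 20 to 120 N. Pads are 22 mm wide; open, the fingers measure 114 mm over their backs; the gripper's body (76 mm by 85 mm) begins 54 mm behind the grasp point. The pads swing forward as they close: fully open they stand 13 mm farther back than shut.
Start: joints at [-1.272, 0.116, 1.442, -0, 1.584, -0.038], TCP at [0.223, -0.637, 0.231] pointing down, gripper open.
Joint ranges: [-2.83, 2.83], [-0.83, 2.19], [0.07, 2.5], [-1.14, 4.28], [0.01, 3], [-2.97, 2.97]. Speed limits (rad/s): [1.89, 1.89, 2.22, 3.14, 3.14, 3.14].

INTERFACE

Orientations are given as a unit quaternion [w, x, y, z].
In Python, from workcell import telemetry, vision, close_job gives the robot as it stands.
- The arm moves only by the shell command python3 -m handwheel 'ROWS'. ROWS is a JSON object of lists of equal length, an entry for each row: "rot": the turn, a rotation vector about the tool's x, y, z in degrees, a list of three; "xyz": the shift along the tool's x, y, z in cm, a list of three; "fingers": the closure, from -1 (fully open) to 1 (shut), so that 0 is half open. A call has 1 to 12 rows; each row shifts and turns the commanded pose from where the row before left it, along the tool's axes as they then stand; what a row does not reach is not made up. A row lasts 1/12 s, in which the tool goes at most 41.7 mm and 7.16 degrees, less where a joint would pass 70% of its speed; a pose out of reach is approached as far as the arm can. A call with a gripper value outside its range is refused whole. The fingers move at their own pace and stop on an object; the grip force is fixed at half the most. Time passes only in rows, so rows that do not move let the fingers close. It gives the time, the measured TCP pose, the force, the opening and the grip force at its end, in the units of the state.
- telemetry.get_state(): the state, without advancing time (a new reading comes with each control period).
- vision.get_image(name): name is "side" or "top" or "wrist"; returns the picture (480x640x3 uint8, red, green, blue); there is no depth.
- vision.camera_info(name): a dict with "vertical_fov" (degrees; the focal length in pixels is half the picture's height over the tangent of half this angle, whatever the lens; pixels are square), "cx", "cy" (the principal point, pixels), "position" and "attitude" of the camera in the world; the wrist camera has in their place "hand_eye" (4x4, takes a point from camera to tool coordinates, whose origin is the TCP and whose axes are the flange's). Camera axes: x right, y up, looking along -z (the intrinsics and any distortion apply to the point x, -y, -z); pixel columns grow to the right and rows downward; lengths in m; the calibration is good to about 2 mm. A picture is of the moment at which its call begins: read the wrist's pose just before it. camera_info takes no time and is no camera call.
- close_job(): hands the job in; it is judged then, once.
The state is a dict: "clock": time; "qpos": joint angles; "qd": joint speeds; "tau": joint torques, N m; "eef_pos": TCP position; "tool_rot": TCP orientation; "wrist_force": force on the tool from outside, world axes, zero at the start; "ft_torque": the same for the moment, N m; "width": finger opening in m; "gripper_force": force on a finger pad.
Only numpy, scipy, OpenCV 4.12 (cv2) and the standard library are available. Lean on these libraries where they do the work, as an engineer would, in place of code of your own. Each camera call takes 0.05 s, during which the arm holds its last target. There are 200 camera calls.

## Working session

There is one attempt and no reset: what is moved stays moved. The work goes in short steps, Python scripts to look and compute and a shell command to move; the robot and the scene stay as the last step left them, time stands still between calls to the robot, and variables do not carry over. Pictures are saved under pics/ and viewed, at most 10 in all, crops included, and the job is handed in when it is done.

```bash
ls; mkdir -p pics; python3 - <<'E'
from workcell import telemetry, vision
import cv2
s=telemetry.get_state();print(s)
for n in ["side","top","wrist"]:
    print(n,vision.camera_info(n))
    cv2.imwrite(f"pics/{n}0.png",vision.get_image(n)[:,:,::-1])
E
```

```text
pics
{'clock': 0.0, 'qpos': array([-1.27182128e+00,  1.16534360e-01,  1.44228368e+00, -4.05539300e-06,
        1.58397162e+00, -3.78327230e-02]), 'qd': array([ 1.53509981e-03,  1.65024080e-03,  3.93373138e-04,  9.77351218e-05,
        3.06706671e-03, -1.00843178e-03]), 'tau': array([-3.00033014e-05, -7.32001233e+01, -6.32488418e+01,  2.41967223e-05,
        6.32172654e-03, -5.70174841e-08]), 'eef_pos': array([ 0.22298642, -0.63690878,  0.23051811]), 'tool_rot': array([-5.93146104e-04,  9.85853374e-01,  1.67608971e-01, -7.99358722e-05]), 'wrist_force': array([ 0.41198414, -0.14460949, -0.00448153]), 'ft_torque': array([-0.0524917 , -0.00645734,  0.00649253]), 'gripper_force': 0.0, 'width': 0.08527916456476652}
side {'vertical_fov': 52.308637255870195, 'cx': 321.101374494737, 'cy': 247.59871654268173, 'position': array([0.55807245, 0.59585267, 0.77361599]), 'attitude': array([-0.0399208 , -0.00480657,  0.32202487,  0.94587695])}
top {'vertical_fov': 46.92480395051156, 'cx': 324.0633107251929, 'cy': 238.99974689150727, 'position': array([0.52612262, 0.06842794, 1.06826459]), 'attitude': array([-0.70205819, -0.02350505,  0.01603831,  0.71155083])}
wrist {'vertical_fov': 64.9355721330881, 'cx': 323.92082489680274, 'cy': 248.92265156468218, 'hand_eye': array([[-2.06203272e-04,  9.65164072e-01,  2.61645315e-01,
         6.60489232e-02],
       [ 9.99999685e-01, -1.38086596e-06,  7.93195816e-04,
        -6.36973057e-04],
       [ 7.65925401e-04,  2.61645396e-01, -9.65163768e-01,
        -1.42566722e-01],
       [ 0.00000000e+00,  0.00000000e+00,  0.00000000e+00,
         1.00000000e+00]])}
```

View pics/side0.png

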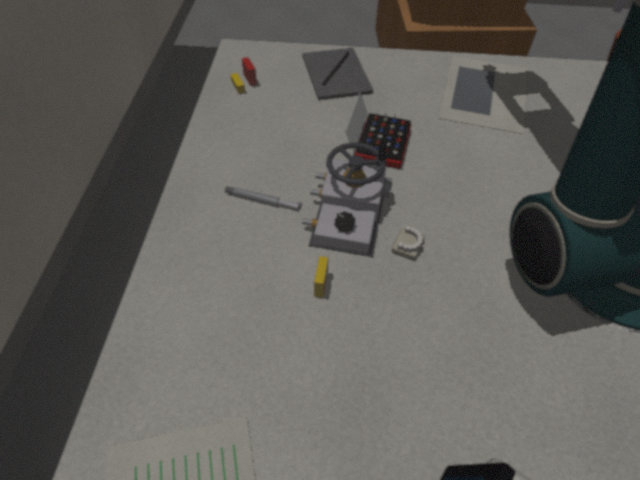

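View pics/top0.png

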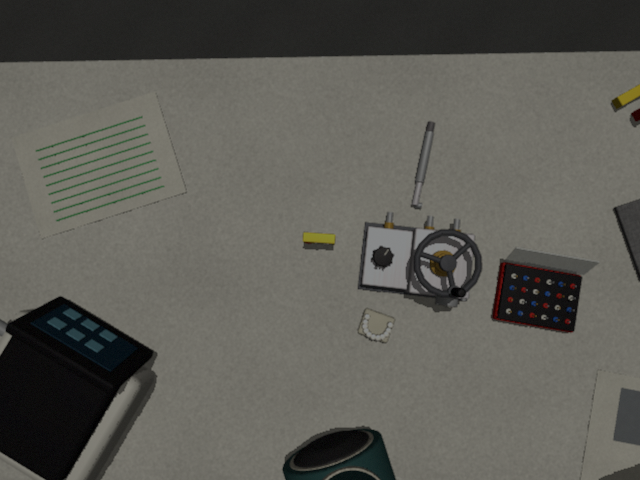

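The top view shows the hub at (447,263), the handle top at about (458,292), the knob at (382,258) and the block's long axis nearly horizontal. The side view shows the hub at about (356,163). The handle is hard to make out there, so I'll crop and enlarge.

```bash
python3 - <<'E'
import cv2,numpy as np
a=cv2.imread('pics/side0.png')[130:260,290:420];b=cv2.imread('pics/top0.png')[200:330,355:485]
g=lambda i:cv2.convertScaleAbs(cv2.resize(i,(400,400),interpolation=cv2.INTER_CUBIC),alpha=1.6,beta=15)
cv2.imwrite('pics/crop.png',np.hstack([g(a),g(b)]))
E
```

```text
(no output)
```

View pics/crop.png

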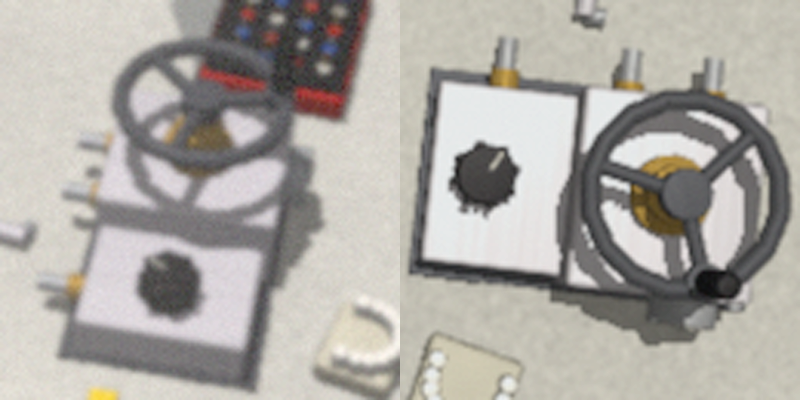

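```bash
cat > cam.py <<'E'
import numpy as np
from scipy.spatial.transform import Rotation as R
from workcell import vision, telemetry
q2R=lambda q:R.from_quat([q[1],q[2],q[3],q[0]]).as_matrix()
def ray(name,uv,state=None):
    c=vision.camera_info(name); f=240/np.tan(np.radians(c['vertical_fov']/2))
    d=np.array([(uv[0]-c['cx'])/f,-(uv[1]-c['cy'])/f,-1])
    if name=='wrist':
        H=c['hand_eye'];T=q2R(state['tool_rot']);return state['eef_pos']+T@H[:3,3],T@H[:3,:3]@d
    return c['position'],q2R(c['attitude'])@d
def atz(r,z): o,d=r; return o+d*(z-o[2])/d[2]
def tri(rs):
    A=[];b=[]
    for o,d in rs:
        d=d/np.linalg.norm(d);P=np.eye(3)-np.outer(d,d);A.append(P);b.append(P@o)
    A=np.vstack(A);b=np.hstack(b);p=np.linalg.lstsq(A,b,rcond=None)[0];return p,np.linalg.norm(A@p-b)
E
python3 - <<'E'
from cam import *
hub=ray('top',(448.3,262.7))
print('tri hub',tri([hub,ray('side',(356.6,159.9))]))
h=atz(hub,.114);print('hub',h)
ha=atz(ray('top',(459.6,292.6)),.166);print('handle',ha,np.linalg.norm((ha-h)[:2]))
k=atz(ray('top',(382.4,257.5)),.06);print('knob',k,np.linalg.norm((k-h)[:2]))
yaw=np.degrees(np.arctan2(*(k-h)[[1,0]]))-90
a=np.degrees(np.arctan2(*(ha-h)[[1,0]]))
print('yaw',yaw,'handle az',a,'wheel',(a-yaw-180)%360)
s=telemetry.get_state();print(q2R(s['tool_rot']),s['clock'])
E
```

```text
tri hub (array([ 0.5350751 , -0.13481735,  0.1147056 ]), np.float64(0.0010930358848796797))
hub [ 0.53585416 -0.13501113  0.114     ]
handle [ 0.48665934 -0.14095803  0.166     ] 0.04955295894345128
knob [ 0.5474512 -0.0270682  0.06     ] 0.10856411373585531
yaw -6.132155705274485 handle az -173.10725872909487 wheel 13.024896976179605
[[ 9.43812249e-01  3.30482014e-01 -2.77027310e-04]
 [ 3.30482130e-01 -9.43811875e-01  8.40362856e-04]
 [ 1.62631441e-05 -8.84697333e-04 -9.99999609e-01]] 0.15
```

The hub is at (0.535, -0.135). The handle is at (0.487, -0.141) at azimuth -173°, and the block's yaw is -6°. That puts the wheel about 373° open. I'll square the tool to the world axes and move above the handle.

```bash
python3 -m handwheel '{"rot":[[0,0,6.4],[0,0,6.4],[0,0,6.4],[0,0,0],[0,0,0],[0,0,0],[0,0,0],[0,0,0],[0,0,0],[0,0,0],[0,0,0],[0,0,0]],"xyz":[[0,0,0],[0,0,0],[0,0,0],[1.76,-3.31,0],[1.76,-3.31,0],[1.76,-3.31,0],[1.76,-3.31,0],[1.76,-3.31,0],[1.76,-3.31,0],[1.76,-3.31,0],[1.76,-3.31,0],[1.76,-3.31,0]],"fingers":[-1,-1,-1,-1,-1,-1,-1,-1,-1,-1,-1,-1]}'
python3 -m handwheel '{"rot":[[0,0,0],[0,0,0],[0,0,0],[0,0,0],[0,0,0]],"xyz":[[1.76,-3.31,0],[1.76,-3.31,0],[1.76,-3.31,0],[0,0,0],[0,0,0]],"fingers":[-1,-1,-1,-1,-1]}'
python3 - <<'E'
from cam import *
import cv2
s=telemetry.get_state();print(s['eef_pos'],q2R(s['tool_rot'])[:,0],s['clock'])
im=vision.get_image('wrist');cv2.imwrite('pics/w1.png',im[:,:,::-1])
for n,p in dict(hub=[.535,-.135,.114],handle=[.4867,-.141,.166]).items():
    c=vision.camera_info('wrist');H=c['hand_eye'];T=q2R(s['tool_rot'])
    q=H[:3,:3].T@(T.T@(np.array(p)-s['eef_pos'])-H[:3,3]);f=240/np.tan(np.radians(c['vertical_fov']/2))
    print(n,c['cx']+f*q[0]/-q[2],c['cy']+f*-q[1]/-q[2])
E
```

```text
clock: 1.15
eef_pos: [0.3813, -0.3372, 0.2312]
tool_rot: [0.0, 1.0, 0.001, 0.0]
wrist_force: [1.0, 0.1, 0.7]
width: 0.0855
gripper_force: 0.0
clock: 1.57
eef_pos: [0.4342, -0.2381, 0.2313]
tool_rot: [0.0, 1.0, 0.003, -0.0]
wrist_force: [0.1, -0.1, -0.2]
width: 0.0854
gripper_force: 0.0
[ 0.43418737 -0.23806256  0.23126263] [ 9.99987478e-01  5.00428029e-03 -9.57174432e-06] 1.5667
hub 164.9538195827958 89.18826033852235
handle 146.30017374099347 171.21645570668696
```

View pics/w1.png

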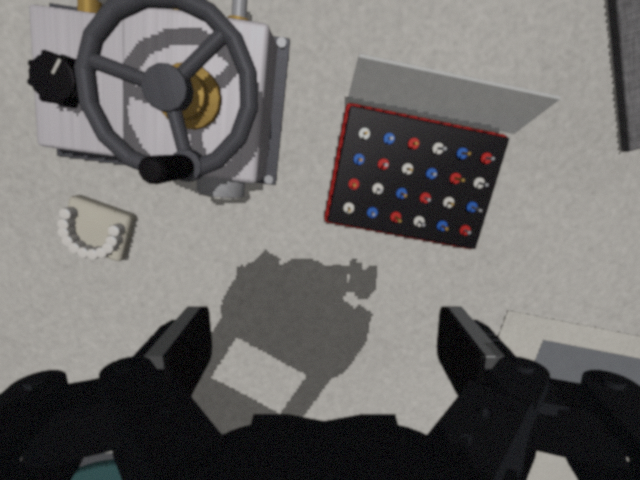

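The wrist view shows the hub top at (168,87) and the handle's near end at about (153,170), with its base at about (185,163). Both match the predictions to within a few mm.

```bash
python3 - <<'E'
from cam import *
s=telemetry.get_state()
w=lambda u,z:atz(ray('wrist',u,s),z)
h=w((168,87),.114);ha=w((153,170),.166);print(h,ha,np.linalg.norm((h-ha)[:2]))
print(tri([ray('wrist',(168,87),s),ray('top',(448.3,262.7)),ray('side',(356.6,159.9))]))
print(tri([ray('wrist',(153,170),s),ray('top',(459.6,292.6))]))
E
```

```text
[ 0.53596895 -0.13840608  0.114     ] [ 0.48703631 -0.14593032  0.166     ] 0.049507749986591895
(array([ 0.53545661, -0.13672808,  0.11209399]), np.float64(0.0022718328806311592))
(array([ 0.48646494, -0.14265966,  0.1586478 ]), np.float64(0.00017973915778817382))
```

```bash
python3 -m handwheel '{"rot":[[0,0,0],[0,0,0],[0,0,0],[0,0,0],[0,0,0],[0,0,0],[0,0,0],[0,0,0],[0,0,0],[0,0,0]],"xyz":[[1.76,-3.17,0],[1.76,-3.17,0],[1.76,-3.17,0],[0,0,0],[0,0,0],[0,0,2.7],[0,0,2.7],[0,0,2.7],[0,0,2.7],[0,0,0]],"fingers":[-1,-1,-1,-1,-1,-1,-1,-1,-1,-1]}'
python3 -m handwheel '{"rot":[[0,0,0],[0,0,0],[0,0,0],[0,0,0],[0,0,0],[0,0,0],[0,0,0],[0,0,0],[0,0,0],[0,0,0]],"xyz":[[0,0,0],[0,0,0],[0,0,0],[0,0,0],[0,0,0],[0,0,0],[0,0,0],[0,0,0],[0,0,0],[0,0,0]],"fingers":[1,1,1,1,1,1,1,1,1,1]}'
```

```text
clock: 2.45
eef_pos: [0.4835, -0.1455, 0.1181]
tool_rot: [-0.001, 1.0, -0.0, -0.003]
wrist_force: [-0.3, -0.4, -2.2]
width: 0.0852
gripper_force: 0.0
clock: 3.28
eef_pos: [0.4865, -0.1445, 0.1243]
tool_rot: [0.0, 1.0, 0.001, 0.001]
wrist_force: [-2.4, 0.3, 5.8]
width: 0.015
gripper_force: 58.3
```

Gripped: width 15 mm, force 58 N. Next I'll work out the clockwise arc in 15° steps.

```bash
cat > arc.py <<'E'
import sys,json,numpy as np
def arc(p0,az,c=(.5355,-.1365),r=.05):
    "rows (cm, tool axes, world-aligned) from p0 through azimuths az (deg)"
    a=np.radians(az);P=np.c_[c[0]+r*np.cos(a),c[1]+r*np.sin(a)]*100
    q=np.array(p0)*100;out=[]
    for p in P:
        d=np.round((p-q)*[1,-1],2);out.append([d[0],d[1],0]);q=q+d[:2]*[1,-1]
    return json.dumps(out).replace(' ','')
E
python3 -c "
from arc import *
L=arc((.4865,-.1445),189.3-15*np.arange(1,25));v=eval(L);print(json.dumps(v[:12]));print(json.dumps(v[12:]))"
```

```text
[[-0.08, -1.3, 0], [0.3, -1.27, 0], [0.62, -1.15, 0], [0.89, -0.95, 0], [1.11, -0.69, 0], [1.25, -0.37, 0], [1.31, -0.05, 0], [1.27, 0.3, 0], [1.15, 0.62, 0], [0.95, 0.89, 0], [0.69, 1.11, 0], [0.37, 1.25, 0]]
[[0.05, 1.31, 0], [-0.3, 1.27, 0], [-0.62, 1.15, 0], [-0.89, 0.95, 0], [-1.11, 0.69, 0], [-1.25, 0.37, 0], [-1.31, 0.05, 0], [-1.27, -0.3, 0], [-1.15, -0.62, 0], [-0.95, -0.89, 0], [-0.69, -1.11, 0], [-0.37, -1.25, 0]]
```

```bash
python3 -m handwheel '{"rot":[[0,0,0],[0,0,0],[0,0,0],[0,0,0],[0,0,0],[0,0,0]],"xyz":[[-0.08,-1.3,0],[0.3,-1.27,0],[0.62,-1.15,0],[0.89,-0.95,0],[1.11,-0.69,0],[1.25,-0.37,0]],"fingers":[1,1,1,1,1,1]}'
python3 -m handwheel '{"rot":[[0,0,0],[0,0,0]],"xyz":[[0,0,0],[0,0,0]],"fingers":[1,1]}'
```

```text
clock: 3.78
eef_pos: [0.5272, -0.0852, 0.1243]
tool_rot: [-0.001, 1.0, 0.001, 0.0]
wrist_force: [-2.3, 2.3, 7.5]
width: 0.0148
gripper_force: 59.8
clock: 3.95
eef_pos: [0.528, -0.0853, 0.1243]
tool_rot: [-0.001, 1.0, 0.002, 0.001]
wrist_force: [-1.5, 14.6, 8.7]
width: 0.0147
gripper_force: 59.9
```

```bash
python3 -m handwheel '{"rot":[[0,0,0],[0,0,0],[0,0,0],[0,0,0],[0,0,0],[0,0,0],[0,0,0],[0,0,0]],"xyz":[[1.31,-0.15,0],[1.27,0.3,0],[1.15,0.62,0],[0.95,0.89,0],[0.69,1.11,0],[0.37,1.25,0],[0,0,0],[0,0,0]],"fingers":[1,1,1,1,1,1,1,1]}'
python3 -m handwheel '{"rot":[[0,0,0],[0,0,0],[0,0,0],[0,0,0],[0,0,0],[0,0,0],[0,0,0],[0,0,0]],"xyz":[[0.05,1.31,0],[-0.3,1.27,0],[-0.62,1.15,0],[-0.89,0.95,0],[-1.11,0.69,0],[-1.25,0.37,0],[0,0,0],[0,0,0]],"fingers":[1,1,1,1,1,1,1,1]}'
```

```text
clock: 4.62
eef_pos: [0.5851, -0.1279, 0.1243]
tool_rot: [0.0, 1.0, 0.001, 0.001]
wrist_force: [-0.0, -1.2, 6.3]
width: 0.0147
gripper_force: 60.2
clock: 5.28
eef_pos: [0.5431, -0.184, 0.1242]
tool_rot: [-0.001, 1.0, 0.001, 0.0]
wrist_force: [-2.2, 7.3, 6.7]
width: 0.0147
gripper_force: 60.4
```

```bash
python3 -c "
from arc import *
print(arc((.5431,-.184),-81.5-15*np.arange(1,7),(.5358,-.1352)))
print(arc((.4863,-.1426),[-177,-182,-187],(.5358,-.1352)))"
```

```text
[[-1.3,0.09,0],[-1.26,-0.32,0],[-1.14,-0.63,0],[-0.94,-0.91,0],[-0.68,-1.12,0],[-0.36,-1.25,0]]
[[-0.04,-0.48,0],[-0.01,-0.43,0],[0.04,-0.44,0]]
```

```bash
python3 -m handwheel '{"rot":[[0,0,0],[0,0,0],[0,0,0],[0,0,0],[0,0,0],[0,0,0],[0,0,0],[0,0,0]],"xyz":[[-1.3,0.09,0],[-1.26,-0.32,0],[-1.14,-0.63,0],[-0.94,-0.91,0],[-0.68,-1.12,0],[-0.36,-1.25,0],[0,0,0],[0,0,0]],"fingers":[1,1,1,1,1,1,1,1]}'
python3 -m handwheel '{"rot":[[0,0,0],[0,0,0],[0,0,0],[0,0,0]],"xyz":[[-0.04,-0.48,0],[-0.01,-0.43,0],[0,0,0],[0,0,0]],"fingers":[1,1,1,1]}'
python3 -m handwheel '{"rot":[[0,0,0],[0,0,0],[0,0,0],[0,0,0]],"xyz":[[0.04,-0.3,0],[0,0,0],[0,0,0],[0,0,0]],"fingers":[1,1,1,1]}'
```

```text
clock: 5.95
eef_pos: [0.4862, -0.1425, 0.1242]
tool_rot: [0.0, 1.0, 0.001, -0.0]
wrist_force: [-7.6, -0.3, 10.5]
width: 0.0147
gripper_force: 60.8
clock: 6.28
eef_pos: [0.4856, -0.1336, 0.1242]
tool_rot: [0.0, 1.0, 0.001, -0.0]
wrist_force: [-10.8, 0.9, 12.0]
width: 0.0145
gripper_force: 61.1
clock: 6.62
eef_pos: [0.4858, -0.1307, 0.1242]
tool_rot: [0.0, 1.0, 0.001, -0.001]
wrist_force: [-13.3, 2.2, 13.9]
width: 0.0147
gripper_force: 61.3
```

```bash
for i in 1; do python3 -m handwheel '{"rot":[[0,0,0],[0,0,0],[0,0,0]],"xyz":[[0.07,-0.2,0],[0,0,0],[0,0,0]],"fingers":[1,1,1]}'; done
python3 -m handwheel '{"rot":[[0,0,0],[0,0,0],[0,0,0]],"xyz":[[0.04,-0.2,0],[0,0,0],[0,0,0]],"fingers":[1,1,1]}'
```

```text
clock: 6.87
eef_pos: [0.486, -0.1287, 0.1242]
tool_rot: [-0.0, 1.0, 0.001, -0.001]
wrist_force: [-18.1, 2.5, 15.6]
width: 0.0145
gripper_force: 61.6
clock: 7.12
eef_pos: [0.4861, -0.128, 0.1242]
tool_rot: [0.001, 1.0, 0.001, -0.002]
wrist_force: [-22.0, -10.6, 16.4]
width: 0.0142
gripper_force: 61.8
```

```bash
python3 -m handwheel '{"rot":[[0,0,0],[0,0,0],[0,0,0],[0,0,0]],"xyz":[[-0.12,-0.15,0],[0,0,0],[0,0,0],[0,0,0]],"fingers":[1,1,1,1]}'
python3 - <<'E'
from cam import *
import cv2
s=telemetry.get_state();print(s['eef_pos'],s['wrist_force'],s['clock'])
a=vision.get_image('top')[200:330,355:485];
cv2.imwrite('pics/t2.png',cv2.resize(a[:,:,::-1],(520,520),interpolation=cv2.INTER_CUBIC))
E
```

```text
clock: 7.45
eef_pos: [0.486, -0.1279, 0.1243]
tool_rot: [0.003, 1.0, 0.0, -0.0]
wrist_force: [-7.1, -23.6, 6.8]
width: 0.0148
gripper_force: 61.3
[ 0.48602263 -0.12785609  0.12425831] [ -7.07554661 -23.57623061   6.76181928] 7.45
```

View pics/t2.png

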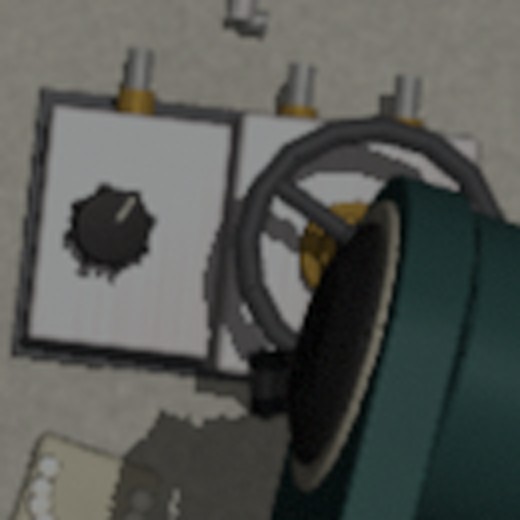

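The top view shows the wheel, with the handle hidden under the wrist. The knob and jaw model haven't moved. The force rose to 24 N with no motion, so the valve is hard against its stop at TCP (0.486, -0.128). Next is the two-turn counter-clockwise arc.

```bash
python3 -c "
from arc import *
L=arc((.4863,-.1281),171.8+15*np.arange(1,25),(.5358,-.1352));v=eval(L)
for r in v: r.pop()
print(json.dumps(v[:12]));print(json.dumps(v[12:]))"
python3 -m handwheel '{"rot":[[0,0,0],[0,0,0]],"xyz":[[0,0.27,0],[0,0,0]],"fingers":[1,1]}'
```

```text
[[-0.01, 1.3], [0.32, 1.27], [0.64, 1.14], [0.91, 0.93], [1.12, 0.67], [1.26, 0.35], [1.3, 0.01], [1.27, -0.32], [1.14, -0.64], [0.93, -0.91], [0.67, -1.12], [0.35, -1.26]]
[[0.01, -1.3], [-0.32, -1.27], [-0.64, -1.14], [-0.91, -0.93], [-1.12, -0.67], [-1.26, -0.35], [-1.3, -0.01], [-1.27, 0.32], [-1.14, 0.64], [-0.93, 0.91], [-0.67, 1.12], [-0.35, 1.26]]
clock: 7.67
eef_pos: [0.486, -0.1286, 0.1242]
tool_rot: [0.0, 1.0, 0.001, -0.0]
wrist_force: [-7.9, -0.4, 11.6]
width: 0.0148
gripper_force: 61.7
```

```bash
python3 -m handwheel '{"rot":[[0,0,0],[0,0,0],[0,0,0],[0,0,0],[0,0,0],[0,0,0],[0,0,0],[0,0,0],[0,0,0],[0,0,0],[0,0,0],[0,0,0]],"xyz":[[-0.01,1.3,0],[0.32,1.27,0],[0.64,1.14,0],[0.91,0.93,0],[1.12,0.67,0],[1.26,0.35,0],[1.3,0.01,0],[1.27,-0.32,0],[1.14,-0.64,0],[0.93,-0.91,0],[0.67,-1.12,0],[0.35,-1.26,0]],"fingers":[1,1,1,1,1,1,1,1,1,1,1,1]}'
python3 -m handwheel '{"rot":[[0,0,0],[0,0,0],[0,0,0],[0,0,0],[0,0,0],[0,0,0],[0,0,0],[0,0,0],[0,0,0],[0,0,0],[0,0,0],[0,0,0]],"xyz":[[0.01,-1.3,0],[-0.32,-1.27,0],[-0.64,-1.14,0],[-0.91,-0.93,0],[-1.12,-0.67,0],[-1.26,-0.35,0],[-1.3,-0.01,0],[-1.27,0.32,0],[-1.14,0.64,0],[-0.93,0.91,0],[-0.67,1.12,0],[-0.35,1.26,0]],"fingers":[1,1,1,1,1,1,1,1,1,1,1,1]}'
```

```text
clock: 8.67
eef_pos: [0.5853, -0.1416, 0.1242]
tool_rot: [0.0, 1.0, 0.001, -0.001]
wrist_force: [-20.0, 0.7, 13.2]
width: 0.0145
gripper_force: 62.3
clock: 9.67
eef_pos: [0.4859, -0.1279, 0.1243]
tool_rot: [-0.0, 1.0, 0.001, 0.0]
wrist_force: [8.5, 1.0, 6.7]
width: 0.0141
gripper_force: 61.5
```

One turn is done and the forces are low. Now the second turn.

```bash
python3 -m handwheel '{"rot":[[0,0,0],[0,0,0],[0,0,0],[0,0,0],[0,0,0],[0,0,0],[0,0,0],[0,0,0],[0,0,0],[0,0,0],[0,0,0],[0,0,0]],"xyz":[[-0.01,1.3,0],[0.32,1.27,0],[0.64,1.14,0],[0.91,0.93,0],[1.12,0.67,0],[1.26,0.35,0],[1.3,0.01,0],[1.27,-0.32,0],[1.14,-0.64,0],[0.93,-0.91,0],[0.67,-1.12,0],[0.35,-1.26,0]],"fingers":[1,1,1,1,1,1,1,1,1,1,1,1]}'
python3 -m handwheel '{"rot":[[0,0,0],[0,0,0],[0,0,0],[0,0,0],[0,0,0],[0,0,0],[0,0,0],[0,0,0],[0,0,0],[0,0,0],[0,0,0],[0,0,0]],"xyz":[[0.01,-1.3,0],[-0.32,-1.27,0],[-0.64,-1.14,0],[-0.91,-0.93,0],[-1.12,-0.67,0],[-1.26,-0.35,0],[-1.3,-0.01,0],[-1.27,0.32,0],[-1.14,0.64,0],[-0.93,0.91,0],[-0.67,1.12,0],[-0.35,1.26,0]],"fingers":[1,1,1,1,1,1,1,1,1,1,1,1]}'
python3 -m handwheel '{"rot":[[0,0,0],[0,0,0],[0,0,0],[0,0,0],[0,0,0],[0,0,0]],"xyz":[[0,0,0],[0,0,0],[0,0,0],[0,0,0],[0,0,0],[0,0,0]],"fingers":[1,1,1,1,1,1]}'
python3 - <<'E'
from cam import *
import cv2
s=telemetry.get_state();print(s['eef_pos'],s['wrist_force'],s['qd'].round(4))
a=cv2.resize(vision.get_image('wrist'),(400,300));b=cv2.resize(vision.get_image('top'),(400,300))
cv2.imwrite('pics/f.png',np.hstack([a,b])[:,:,::-1])
E
```

```text
clock: 10.67
eef_pos: [0.5853, -0.1416, 0.1242]
tool_rot: [0.0, 1.0, 0.001, -0.001]
wrist_force: [-20.5, -0.0, 13.7]
width: 0.0146
gripper_force: 62.3
clock: 11.67
eef_pos: [0.4859, -0.1279, 0.1243]
tool_rot: [-0.0, 1.0, 0.001, 0.0]
wrist_force: [7.3, 0.9, 6.0]
width: 0.0147
gripper_force: 61.5
clock: 12.17
eef_pos: [0.486, -0.1282, 0.1242]
tool_rot: [0.0, 1.0, 0.001, -0.0]
wrist_force: [-8.5, 0.2, 11.9]
width: 0.0141
gripper_force: 62.0
[ 0.48600916 -0.1281749   0.12422486] [-8.53262028  0.17313645 11.87697517] [-0.0006  0.0009  0.0007 -0.0004  0.0001 -0.0003]
```

View pics/f.png

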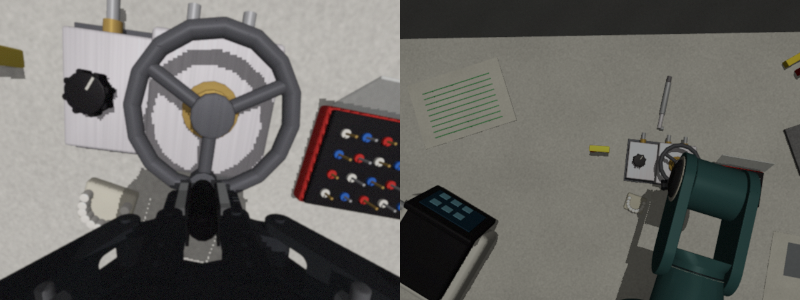

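The wrist view shows the handle between the closed fingers at about (203,205), below the hub at (212,115) and towards the block's gauge side. The knob and bystanders look undisturbed. The TCP is back at the stop position and at rest.

```bash
python3 -c "
from workcell import close_job; print(close_job())"
```

```text
the job is handed in; nothing more can be done
None
```

I shut the valve against its stop, then backed it off two full turns; the closed gripper still holds the handle, the wheel is still, and the job is handed in (no verdict was returned).

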